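Seat a block on its parallels in the vise

ROBOT

A 7-joint arm with a two-finger parallel gripper is mounted at the origin on the work surface. World frame = base frame: x ahead of the robot, y to its left, z up, the work surface at z = 0. Lengths are in m, angles in rad, forces in N, time in s.
With the tool pointing down it reaches from about 0.35 to 0.9 m from the base axis. Payload 8.1 kg.
Tool frame: the origin (TCP) lies at the very end of the fingers, on their centre line; the grasp point (between the pads) lies grip_point_offset behind it (grip_point_offset is the distance from the TCP to the grasp point, in m); z points along the fingers, y is the direction in which the jaws open and shut (so a half turn about z gives the same grasp; the last joint's range is limited). The gripper opens to 92 mm and grips with 3 to 60 N. Pads are 19 mm wide; open, the fingers measure 130 mm over their backs; the gripper's body (75 mm by 190 mm) begins 47 mm behind the grasp point.
Start: joints at [-1.262, 0.434, 0.025, 1.573, -0.012, 1.134, -0.075], TCP at [0.25, 0.573, 0.227] pointing down, gripper open.
Joint ranges: [-2.62, 2.62], [-0.44, 2.09], [-1.27, 1.32], [0.08, 2.57], [-1.32, 4.46], [0.12, 2], [-2.74, 2.74]. Speed limits (rad/s): [2.22, 2.22, 3.01, 3.01, 3.14, 3.14, 3.14].

INTERFACE

Orientations are given as a rotation vector (axis times angle).
In Python, from cell import * gives the robot as it stands.
- The arm moves only by the tool drive_tool, never from a script. Its argument "increments" is a list of rows, each an object of numbers: "grip": the gripper's target within -1 to 1 (shut at 1, half-way at 0, fully open at -1); "tx", "ty", "tz": the shift along the world's x, y, z normalised to -1 to 1, where 1 is 400 mm; "turn": the turn about the world's z normalised to -1 to 1, where 1 is 60 degrees. In form: [{"grip": .., "tx": .., "ty": .., "tz": .., "turn": ..}, ...]. A call has 1 to 20 rows; each row is the pose to reach, as a shift and turn from the pose measured when the call began; what a row does not reach only later rows make up. A row lasts 1/10 s, in which the tool goes at most 50 mm and 8.59 degrees, less where a joint would pass 70% of its speed; a pose out of reach is approached as far as the arm can. A call with a number of a shift or a turn outside -1 to 1 is refused whole. A call with a gripper value outside its range is refused whole. The fingers move at their own pace and stop on an object; "newtons" is the grip in N (left out, the last holds). Time passes only in rows, so rows that repeat a pose let the fingers close. It gives the time, the measured TCP pose, the force and the opening at its end, in the units of the state.
- observe(): the state, without advancing time (a new reading comes with each control period).
- get_image(name): name is "scene" or "top"; returns the picture (384x512x3 uint8, red, green, blue); there is no depth.
- camera_info(name): a dict with "fx", "fy", "cx", "cy" (pixels), "distortion" ([k1, k2, p1, p2, k3] as OpenCV has them; the pictures are not rectified), "eye" and "rotation" of the camera in the world. Camera axes: x right, y down, z forward; pixel columns grow to the right and rows downward; lengths in m; the calibration is good to about 2 mm. A picture is of the moment at which its call begins. camera_info takes no time and is no camera call.
- sign_off(): hands the job in, once; it reports no verdict.
The state is a dict: "clock": time; "joints": joint angles; "dq": joint speeds; "joint_efforts": joint torques, N m; "position": TCP position; "ee_rot": TCP orientation; "force": force on the tool from outside, world axes, zero at the start; "ft_torque": the same for the moment, N m; "width": opening from 0.0 (shut) to 1.0 (fully open).
Only numpy, scipy, OpenCV 4.12 (cv2) and the standard library are available. Lean on these libraries where they do the work, as an engineer would, in place of code of your own. Each camera call takes 0.05 s, during which the arm holds its last target. There are 200 camera calls.

TASK

The block clamped in the small vise has ridden up and sits crooked, clear of the two parallels beneath it. Take the white nylon drift and with it press or tap the block down, slowly and firmly (some 20 to 25 N, never over about 35 N, and nothing but the drift on the block), until it is level and sits hard on both parallels; then stand the drift upright on the bench and let go. Last, with the fingertips, push lightly lengthwise (about 4 N) for a moment on an end of the parallel nearer the robot and then of the farther one to feel that neither slides; leave both parallels where they belong and everything else undisturbed.

Things in the scene. Friction and masses are not known exactly. Their poses are not given: they have to be found in the camera images.
- vise: Dark steel vise, fixed, shut. Origin under the middle of the jaw gap at the underside; x from screw (robot side) to fixed jaw, y along the jaws (left), z up. Sprung seat plate between the jaws, top at 35 mm (gives 1 mm per 12 N), jaw tops at 75 mm; jaw faces at x = -20, +20 mm; all ends at y = -40, +40 mm; in x it reaches from -141 (screw handle) to 110 mm. Sits up to 6 mm lower at times.
- block: Grey metal block, 40 x 80 (y) x 35 mm high, 0.9 kg, held by friction. Origin at its underside's centre, axes as the vise's. Starts 6 to 10 mm above the parallels, rocked up to 0.07 rad about x; can only slide in z and rock. Pressed in the middle it slides at 5 to 9 N, levels at up to 14 N on the parallels, then stiffens by 12 N per mm; stays where pressed. Seated, its top is at 89 mm in the vise.
- block_top_left (a point): Point on the block's top face, 26 mm from its middle toward +y of the vise (the left end), 14 mm from the end.
- block_top_right (a point): The same for the right end (-y).
- block_top_mid (a point): Middle of the block's top face. A slow press here up to 20 to 25 N seats it firmly (then each parallel bears about half of the press less 7 N); a press near an end may rock it.
- par_near: Steel parallel bar, 8 (x) x 130 (y) x 20 mm high, 0.16 kg, on edge on the vise's seat plate under the block, along the nearer jaw (x = -14.5 mm in the vise). Origin at its underside's centre, axes as the vise's. Loose at first (slides along y at 1 N); under a seated block it resists 4 N. Middle belongs within 25 mm of the vise's in y. Ends stick out some 25 mm past the jaws.
- par_near_left (a point): Middle of the left (+y) end face of the nearer parallel, 10 mm above the seat plate.
- par_near_right (a point): Middle of its right (-y) end face.
- par_far: The other parallel, the same bar, along the jaw farther from the robot (x = +14.5 mm in the vise).
- par_far_left (a point): Middle of the left (+y) end face of the farther parallel, 10 mm above the seat plate.
- par_far_right (a point): Middle of its right (-y) end face.
- drift: White nylon drift: square bar 24 x 24 x 100 mm, 0.08 kg, standing upright on the bench beside the vise. Origin at the centre of its foot, z up along it, x and y square to its sides.
- drift_mid (a point): Centre of the drift, 50 mm above its foot; grasp it here or a little higher.
- standoff: Bystander: round aluminium post, 28 mm across, 75 mm high, standing on the bench; origin at its foot. Leave alone.
- jar: Bystander: white jar with black cap, 44 mm across, 70 mm high; origin at its foot. Leave alone.
- offcut: Bystander: aluminium offcut 60 x 35 x 25 mm lying on the bench; origin at its underside. Leave alone.
- spare_parallel: Bystander: a third steel parallel, 130 (x) x 20 x 8 mm, lying flat on the bench; origin at its underside. Leave alone.
- screwdriver: Bystander: screwdriver lying on the right near the robot. Leave alone.

How it is judged:
By the outcome, as a careful person would: the job done as asked, in the order asked, and still so for the second after the job is handed in, with the robot touching nothing.
It also fails if it takes over 72 s, if anything falls off the work surface, if the arm or the gripper's body presses on something with over 40 N, if the wrist force passes 120 N, or if a joint passes its speed limit or range.

## Working session

There is one attempt and no reset: what is moved stays moved. The work goes in short steps, Python scripts to look and compute and a tool call to move; the robot and the scene stay as the last step left them, time stands still between calls to the robot, and variables do not carry over. Pictures are saved under pics/ and viewed, about 8 in all and at most 12, crops included, and the job is handed in when it is done.

Besides the shell and the picture viewer there is one more tool, called after ">>>" as a command line: name --argument value ..., lists and objects as JSON in quotes. drive_tool: Moves the arm, as the interface text tells. Its arguments: {"type":"object","properties":{"increments":{"type":"array","items":{"type":"object","properties":{"grip":{"type":"number"},"tx":{"type":"number"},"ty":{"type":"number"},"tz":{"type":"number"},"turn":{"type":"number"}}}},"newtons":{"type":"number"}},"required":["increments"]}

```bash
mkdir -p pics
cat > h.py <<'E'
from cell import *
import numpy as np, cv2
def snap(n,f):
    im=get_image(n); cv2.imwrite('pics/'+f,im[:,:,::-1]); return im
def ray(n,u,v):
    c=camera_info(n);K=np.array([[c['fx'],0,c['cx']],[0,c['fy'],c['cy']],[0,0,1]])
    p=cv2.undistortPoints(np.array([[[u,v]]],float),K,np.array(c['distortion'],float))[0,0]
    return np.array(c['eye'],float),np.array(c['rotation'],float).reshape(3,3)@np.array([p[0],p[1],1.])
def onz(n,u,v,z):
    e,d=ray(n,u,v); return e+d*(z-e[2])/d[2]
def proj(n,P):
    c=camera_info(n);K=np.array([[c['fx'],0,c['cx']],[0,c['fy'],c['cy']],[0,0,1]])
    R=np.array(c['rotation'],float).reshape(3,3).T
    return cv2.projectPoints(np.array(P,float).reshape(-1,1,3),cv2.Rodrigues(R)[0],-R@np.array(c['eye'],float),K,np.array(c['distortion'],float))[0].reshape(-1,2)
E
python3 - <<'E'
from h import *
np.set_printoptions(precision=3,suppress=True)
a=snap('scene','s0.png');b=snap('top','t0.png')
for n in('scene','top'):print(n,camera_info(n))
print(observe())
E
```

```text
scene {'fx': 489.6123912982063, 'fy': 489.6123912982063, 'cx': 249.9923862829206, 'cy': 190.4215329661667, 'distortion': array([-0.022,  0.   ,  0.   ,  0.   ,  0.   ]), 'eye': array([ 0.963, -0.714,  1.147]), 'rotation': array([-2.41 , -0.759,  0.223])}
top {'fx': 370.30118910158984, 'fy': 370.30118910158984, 'cx': 256.14138366830196, 'cy': 190.66015905883705, 'distortion': array([-0.094,  0.   ,  0.   ,  0.   ,  0.   ]), 'eye': array([ 0.425, -0.056,  0.96 ]), 'rotation': array([-2.156,  2.216, -0.144])}
{'clock': 0.1, 'joints': array([-1.262,  0.435,  0.025,  1.574, -0.012,  1.134, -0.075]), 'dq': array([-0.002, -0.001,  0.   , -0.003,  0.002, -0.   , -0.001]), 'joint_efforts': array([  0.002, -66.912,   0.988, -31.514,  -0.06 ,   0.038,   0.   ]), 'position': array([0.25 , 0.572, 0.226]), 'ee_rot': array([-0.642, -3.075,  0.002]), 'force': array([-0.596, -0.614,  1.396]), 'ft_torque': array([0.037, 0.021, 0.008]), 'width': 1.0012218743928945}
```

View pics/s0.png

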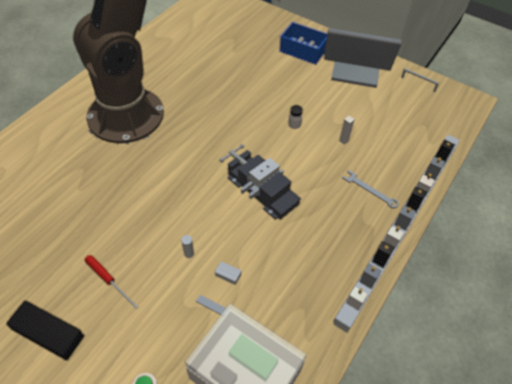

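View pics/t0.png

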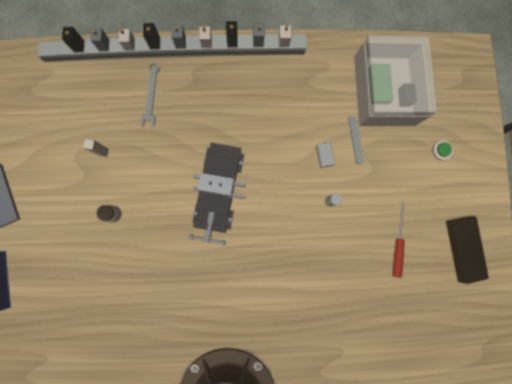

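The scene view shows the vise near (265,185), the white-topped drift at (347,130), the jar at (296,116) and the standoff at (187,246). The top view shows the vise at (218,188), its handle at (207,238), and the drift at (95,147). I'll zoom in on these.

```bash
sed -i "s/np.array(c\['rotation'\],float).reshape(3,3)/cv2.Rodrigues(np.array(c['rotation'],float))[0]/" h.py
python3 - <<'E'
from h import *
s=cv2.imread('pics/s0.png');t=cv2.imread('pics/t0.png')
f=lambda im,x,y,w,h,k:cv2.resize(im[y:y+h,x:x+w],(w*k,h*k),interpolation=cv2.INTER_CUBIC)
A=f(t,180,135,75,115,5)   # 375x575
B=np.vstack([f(s,215,140,90,80,4),f(s,325,105,45,45,5)[:, :360] if 0 else np.hstack([f(s,325,105,45,45,5),f(t,75,125,27,45,5)])])
B=cv2.copyMakeBorder(B,0,max(0,575-B.shape[0]),0,0,cv2.BORDER_CONSTANT)
cv2.imwrite('pics/c0.png',np.hstack([A,B[:575]]))
for n,u,v in[('top',218,186),('top',95,147),('scene',347,120),('top',207,238),('top',224,147)]:print(n,u,v,onz(n,u,v,.08).round(3))
E
```

```text
top 218 186 [0.526 0.005 0.08 ]
top 95 147 [0.629 0.303 0.08 ]
scene 347 120 [0.627 0.323 0.08 ]
top 207 238 [0.403 0.033 0.08 ]
top 224 147 [ 0.62  -0.011  0.08 ]
```

View pics/c0.png

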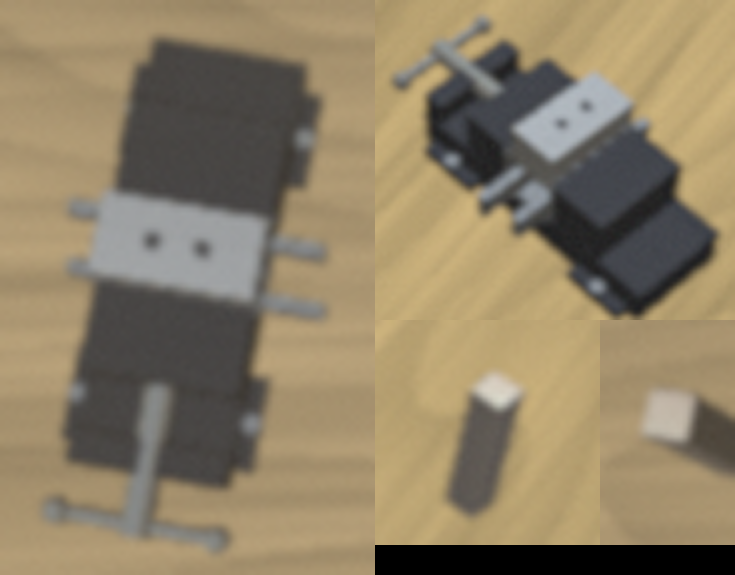

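```bash
cat >> h.py <<'E'
def tri(a,b):  # pixel in top, pixel in scene
    (e1,d1),(e2,d2)=ray('top',*a),ray('scene',*b)
    A=np.stack([d1,-d2],1);l=np.linalg.lstsq(A,e2-e1,rcond=None)[0]
    p,q=e1+l[0]*d1,e2+l[1]*d2; return (p+q)/2,np.linalg.norm(p-q)
def blob(im,lo,x,y,w,h,smax=60):
    c=im[y:y+h,x:x+w].astype(int); m=((c.min(2)>lo)&(c.max(2)-c.min(2)<smax)).astype(np.uint8)
    n,l,st,ce=cv2.connectedComponentsWithStats(m); k=1+st[1:,4].argmax(); m=(l==k).astype(np.uint8)
    cs=cv2.findContours(m,0,1)[0]; r=cv2.minAreaRect(max(cs,key=len)); 
    return ce[k]+[x,y],cv2.boxPoints(r)+[x,y],st[k,4]
E
python3 - <<'E'
from h import *
import cell
print([k for k in dir(cell) if 'grip' in k.lower()], getattr(cell,'grip_point_offset',None))
s=cv2.imread('pics/s0.png')[:,:,::-1];t=cv2.imread('pics/t0.png')[:,:,::-1]
np.set_printoptions(precision=4,suppress=True)
print(t[144,86:93],s[119,346:353])
print(t[186,214:222:3],s[168,262:266],'dark',t[165,220],'par',t[184,240])
for lo in(140,):
    for im,n,roi,lo,sm in[(t,'top',(80,135,18,18),140,50),(s,'scene',(340,112,18,14),150,60),(t,'top',(194,168,44,32),120,35),(s,'scene',(244,155,40,28),125,35)]:
        c,b,a=blob(im,lo,*roi,sm);print(n,c,a,b.tolist())
E
```

```text
['grip_point_offset'] 0.0188
[[195 185 170]
 [195 185 170]
 [195 185 170]
 [193 183 168]
 [194 184 169]
 [192 182 167]
 [177 167 153]] [[200 195 182]
 [212 206 193]
 [214 209 195]
 [215 209 196]
 [214 207 193]
 [215 208 195]
 [207 200 187]]
[[159 163 164]
 [160 163 164]
 [129 130 131]] [[173 180 187]
 [175 182 188]
 [175 182 188]
 [173 181 187]] dark [73 70 68] par [135 136 136]
top [ 87.987  143.5325] 77 [[82.8235297203064, 146.70588302612305], [85.0, 138.0], [93.23529243469238, 140.05882263183594], [91.05882263183594, 148.76470565795898]]
scene [349.  118.5] 40 [[345.0, 116.0], [353.0, 116.0], [353.0, 121.0], [345.0, 121.0]]
top [213.9466 183.519 ] 580 [[191.783784866333, 188.29729461669922], [194.56756782531738, 171.59459495544434], [233.0, 178.0], [230.21621704101562, 194.70269966125488]]
scene [264.1292 168.6215] 325 [[249.39189338684082, 171.14865112304688], [271.716215133667, 155.202702999115], [279.2837829589844, 165.79729652404785], [256.95946311950684, 181.74324417114258]]
```

Run:
```python
from h import *
np.set_printoptions(precision=4,suppress=True)
print('blk',tri((215.4,183.9),(264.6,168.7)))
print('drift',tri((88,143.5),(349,118.5)))
print('bolts top',tri((210.4,183.2),(261.75,170.75)),tri((220.4,184.8),(268,166.75)))
B=[onz('top',*p,.095) for p in[(200.6,173),(233.6,178.4),(231,195.6),(197.6,189)]]
B=np.array(B);print(B,B.mean(0))
for i,j in((0,1),(3,2),(3,0),(2,1)):
    d=B[j]-B[i];print(np.linalg.norm(d),np.degrees(np.arctan2(d[1],d[0])))
D=np.array([onz('top',*p,.1) for p in[(82.8,146.7),(85,138),(93.2,140),(91,148.8)]]);print(D,D.mean(0))
for i,j in((0,1),(3,2),(0,3),(1,2)):
    d=D[j]-D[i];print(np.linalg.norm(d),np.degrees(np.arctan2(d[1],d[0])))
# parallel ends, vise ends
f=lambda x,y:(x/5+180,y/5+135)
for p in[(70,208),(70,266),(326,250),(325,309)]:print('par',onz('top',*f(*p),.05))
for p in[(55,510),(218,540),(136,530)]:print('handle',onz('top',*f(*p),.04))
o=observe();R=cv2.Rodrigues(o['ee_rot'])[0];print(R,np.degrees(np.arctan2(R[1,1],R[0,1])))
```

```text
blk (array([0.5314, 0.0113, 0.0922]), np.float64(0.004280042850766343))
drift (array([0.6345, 0.3135, 0.0987]), np.float64(0.0012968400765798879))
bolts top (array([0.5285, 0.0185, 0.0761]), np.float64(0.01368491010428131)) (array([0.5346, 0.0047, 0.1079]), np.float64(0.02349455407761288))
[[ 0.5561  0.0441  0.095 ]
 [ 0.5413 -0.0333  0.095 ]
 [ 0.5008 -0.0263  0.095 ]
 [ 0.5184  0.0516  0.095 ]] [0.5292 0.009  0.095 ]
0.07880600414710628 -100.81139426641505
0.0798854469934219 -102.68447832842924
0.03845738011846189 -11.292538727818457
0.04107333596733153 -9.815599583317297
[[0.6263 0.3249 0.1   ]
 [0.6474 0.3202 0.1   ]
 [0.6418 0.2999 0.1   ]
 [0.6206 0.3047 0.1   ]] [0.634  0.3124 0.1   ]
0.021598058989831793 -12.764149579934815
0.021785749295498973 -12.75230463532046
0.02104355358698055 -105.89622119634961
0.021029634418422184 -105.38628297691746
par [0.5543 0.0657 0.05  ]
par [0.5254 0.0661 0.05  ]
par [ 0.5302 -0.0604  0.05  ]
par [ 0.5009 -0.0592  0.05  ]
handle [0.4057 0.0765 0.04  ]
handle [ 0.3889 -0.0035  0.04  ]
handle [0.3949 0.0367 0.04  ]
[[-0.9164  0.4003 -0.0005]
 [ 0.4003  0.9164 -0.0013]
 [-0.0001 -0.0014 -1.    ]] 66.40012855960173
```

The crops show the block's top with two holes, the four parallel ends and the drift's square top. From these I get:
- **Vise:** yaw about −11°, with the block at about (0.529, 0.009).
- **Drift:** at (0.634, 0.313), yaw about −14°.

Next I'll move above the drift.

>>> drive_tool --increments '[{"grip": -1, "tx": 0.2, "ty": -0.4, "tz": 0, "turn": 0.16}, {"grip": -1, "tx": 0.2, "ty": -0.4, "tz": 0, "turn": 0.16}, {"grip": -1, "tx": 0.2, "ty": -0.4, "tz": 0, "turn": 0.16}, {"grip": -1, "tx": 0.2, "ty": -0.4, "tz": 0, "turn": 0.16}, {"grip": -1, "tx": 0.96, "ty": -0.648, "tz": -0.1, "turn": 0.16}, {"grip": -1, "tx": 0.96, "ty": -0.648, "tz": -0.1, "turn": 0.16}, {"grip": -1, "tx": 0.96, "ty": -0.648, "tz": -0.1, "turn": 0.16}, {"grip": -1, "tx": 0.96, "ty": -0.648, "tz": -0.1, "turn": 0.16}, {"grip": -1, "tx": 0.96, "ty": -0.648, "tz": -0.1, "turn": 0.16}, {"grip": -1, "tx": 0.96, "ty": -0.648, "tz": -0.1, "turn": 0.16}, {"grip": -1, "tx": 0.96, "ty": -0.648, "tz": -0.22, "turn": 0.16}, {"grip": -1, "tx": 0.96, "ty": -0.648, "tz": -0.22, "turn": 0.16}, {"grip": -1, "tx": 0.96, "ty": -0.648, "tz": -0.22, "turn": 0.16}, {"grip": -1, "tx": 0.96, "ty": -0.648, "tz": -0.22, "turn": 0.16}, {"grip": -1, "tx": 0.96, "ty": -0.648, "tz": -0.22, "turn": 0.16}]'

```text
clock: 1.6
position: [0.6337, 0.3149, 0.1401]
ee_rot: [0.38, 3.117, 0.001]
force: [-0.1, 0.1, -0.1]
width: 0.999
```

Run:
```python
from h import *
s=snap('scene','s1.png')[:,:,::-1];t=snap('top','t1.png')[:,:,::-1]
f=lambda im,x,y,w,h,k:cv2.resize(im[y:y+h,x:x+w],(w*k,h*k),interpolation=cv2.INTER_CUBIC)
cv2.imwrite('pics/c1.png',np.hstack([f(s,300,60,95,100,4),f(t,60,110,95,100,4)]))
o=observe();print(o['clock'],o['position'],o['force'])
```

```text
1.7 [0.63387595 0.31446107 0.1399303 ] [-0.43326983 -0.33115913 -0.51606926]
```

View pics/c1.png

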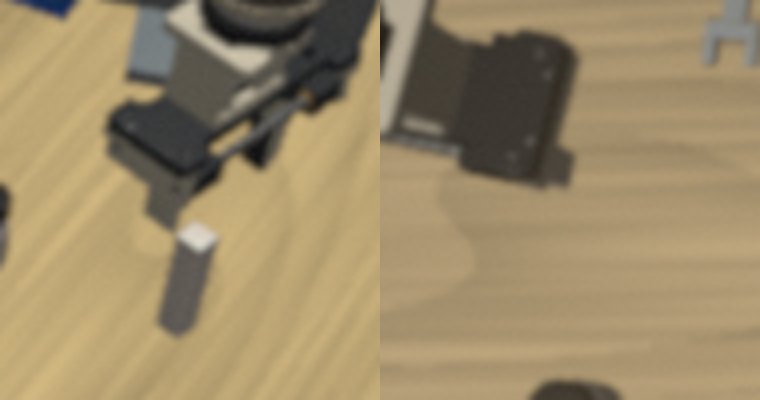

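The scene crop shows the open fingers straddling the line above the drift, with tips near crop (165,215) and (262,155). The drift's top is at crop (197,238). I'll check this against a projection.

Run:
```python
from h import *
o=observe();R=cv2.Rodrigues(o['ee_rot'])[0];p=o['position']
g=lambda n,P:(proj(n,P)-([300,60] if n=='scene' else [60,110]))*4
for n in('scene','top'):print(n,g(n,[p,p+.055*R[:,1],p-.055*R[:,1],[.634,.3145,.1],[.634,.3145,0]]).round(0).tolist())
print(np.degrees(np.arctan2(R[1,1],R[0,1])), 'drift top now',onz('scene',300+197/4,60+238/4,.1),'foot',onz('scene',300+177/4,60+326/4,0))
```

```text
scene [[205.0, 193.0], [255.0, 159.0], [154.0, 228.0], [196.0, 232.0], [173.0, 322.0]]
top [[80.0, 118.0], [-9.0, 99.0], [171.0, 138.0], [109.0, 134.0], [171.0, 167.0]]
76.0927414367454 drift top now [0.63780034 0.30961754 0.1       ] foot [0.6388365  0.31270143 0.        ]
```

>>> drive_tool --newtons 60 --increments '[{"grip": -1, "tx": 0.003, "ty": -0.006, "tz": 0}, {"grip": -1, "tx": 0.003, "ty": -0.006, "tz": -0.06}, {"grip": -1, "tx": 0.003, "ty": -0.006, "tz": -0.12}, {"grip": -1, "tx": 0.003, "ty": -0.006, "tz": -0.18}, {"grip": -1, "tx": 0.003, "ty": -0.006, "tz": -0.22}, {"grip": -1, "tx": 0.003, "ty": -0.006, "tz": -0.252}, {"grip": -1, "tx": 0.003, "ty": -0.006, "tz": -0.252}, {"grip": -1, "tx": 0.003, "ty": -0.006, "tz": -0.252}]'

```text
invalid input
```

>>> drive_tool --newtons 60 --increments '[{"grip": 0.2}, {"grip": 0.2}, {"grip": 0.3}, {"grip": 0.35}, {"grip": 0.4}, {"grip": 0.45}, {"grip": 0.5}, {"grip": 0.6}, {"grip": 0.8}, {"grip": 1}, {"grip": 1}, {"grip": 1}, {"grip": 1}, {"grip": 1}]'

```text
invalid input
```

>>> drive_tool --newtons 60 --increments '[{"grip": -1, "tx": 0.003, "ty": -0.006, "tz": 0, "turn": 0}, {"grip": -1, "tx": 0.003, "ty": -0.006, "tz": -0.06, "turn": 0}, {"grip": -1, "tx": 0.003, "ty": -0.006, "tz": -0.12, "turn": 0}, {"grip": -1, "tx": 0.003, "ty": -0.006, "tz": -0.18, "turn": 0}, {"grip": -1, "tx": 0.003, "ty": -0.006, "tz": -0.22, "turn": 0}, {"grip": -1, "tx": 0.003, "ty": -0.006, "tz": -0.252, "turn": 0}, {"grip": -1, "tx": 0.003, "ty": -0.006, "tz": -0.252, "turn": 0}, {"grip": -1, "tx": 0.003, "ty": -0.006, "tz": -0.252, "turn": 0}]'

```text
clock: 2.5
position: [0.6355, 0.3123, 0.0398]
ee_rot: [0.38, 3.116, 0.002]
force: [0.3, -1.0, 0.0]
width: 1.003
```

>>> drive_tool --newtons 60 --increments '[{"grip": 0.2, "tx": 0, "ty": 0, "tz": 0, "turn": 0}, {"grip": 0.2, "tx": 0, "ty": 0, "tz": 0, "turn": 0}, {"grip": 0.3, "tx": 0, "ty": 0, "tz": 0, "turn": 0}, {"grip": 0.35, "tx": 0, "ty": 0, "tz": 0, "turn": 0}, {"grip": 0.4, "tx": 0, "ty": 0, "tz": 0, "turn": 0}, {"grip": 0.45, "tx": 0, "ty": 0, "tz": 0, "turn": 0}, {"grip": 0.5, "tx": 0, "ty": 0, "tz": 0, "turn": 0}, {"grip": 0.6, "tx": 0, "ty": 0, "tz": 0, "turn": 0}, {"grip": 0.8, "tx": 0, "ty": 0, "tz": 0, "turn": 0}, {"grip": 1, "tx": 0, "ty": 0, "tz": 0, "turn": 0}, {"grip": 1, "tx": 0, "ty": 0, "tz": 0, "turn": 0}, {"grip": 1, "tx": 0, "ty": 0, "tz": 0, "turn": 0}]'

```text
clock: 3.7
position: [0.6355, 0.3122, 0.0397]
ee_rot: [0.38, 3.116, 0.001]
force: [0.1, 0.3, -0.4]
width: 0.263
```

>>> drive_tool --increments '[{"grip": 1, "tx": 0, "ty": 0, "tz": 0.1, "turn": 0}, {"grip": 1, "tx": 0, "ty": 0, "tz": 0.2, "turn": 0}, {"grip": 1, "tx": 0, "ty": 0, "tz": 0.3, "turn": 0}, {"grip": 1, "tx": -0.04, "ty": -0.11, "tz": 0.35, "turn": 0.05}, {"grip": 1, "tx": -0.07, "ty": -0.21, "tz": 0.35, "turn": 0.05}, {"grip": 1, "tx": -0.11, "ty": -0.32, "tz": 0.35, "turn": 0.05}, {"grip": 1, "tx": -0.15, "ty": -0.43, "tz": 0.35, "turn": 0.05}, {"grip": 1, "tx": -0.19, "ty": -0.54, "tz": 0.35, "turn": 0.05}, {"grip": 1, "tx": -0.23, "ty": -0.65, "tz": 0.33, "turn": 0.05}, {"grip": 1, "tx": -0.26, "ty": -0.74, "tz": 0.33, "turn": 0.05}, {"grip": 1, "tx": -0.264, "ty": -0.756, "tz": 0.32, "turn": 0.05}, {"grip": 1, "tx": -0.264, "ty": -0.756, "tz": 0.32, "turn": 0.05}, {"grip": 1, "tx": -0.264, "ty": -0.756, "tz": 0.32, "turn": 0.05}, {"grip": 1, "tx": -0.264, "ty": -0.756, "tz": 0.32, "turn": 0.05}]'

```text
clock: 5.1
position: [0.5304, 0.0117, 0.1678]
ee_rot: [0.295, 3.125, 0.003]
force: [0.4, 1.1, -0.6]
width: 0.26
```

Run:
```python
from h import *
s=snap('scene','s2.png')[:,:,::-1];t=snap('top','t2.png')[:,:,::-1]
f=lambda im,x,y,w,h,k:cv2.resize(im[y:y+h,x:x+w],(w*k,h*k),interpolation=cv2.INTER_CUBIC)
cv2.imwrite('pics/c2.png',np.hstack([f(s,215,110,95,110,5),f(t,190,150,60,110,5)]))
o=observe();print(o['clock'],o['position'],o['force']);p=o['position']
q=p-[0,0,.0397]
print((proj('scene',[q,q-[0,0,.033],q-[0,0,.04],q-[0,0,.09]])-[215,110])*5)
```

```text
5.2 [0.53029528 0.01132258 0.1677643 ] [ 0.48697922 -0.33303972 -0.80098247]
[[245.24185927 251.64298541]
 [242.79275532 289.92173663]
 [242.28555919 297.84780653]
 [238.78162728 352.59283167]]
```

View pics/c2.png

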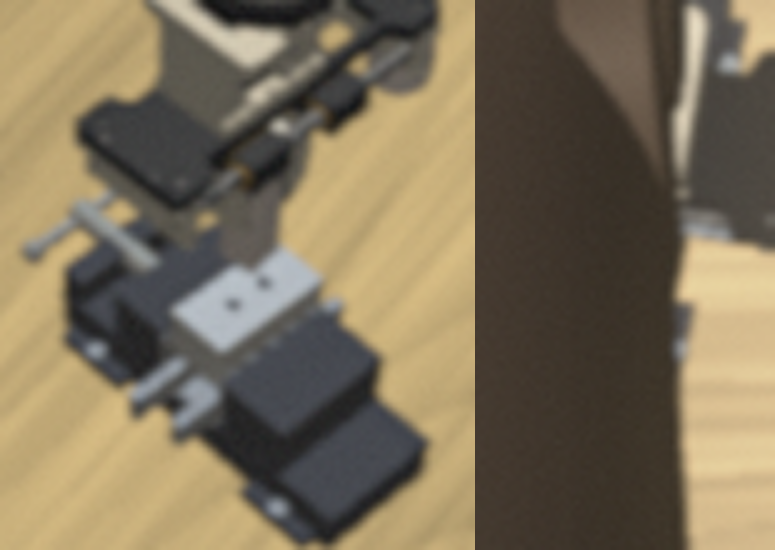

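The scene crop shows the drift's foot at about crop (248,262), hanging over the block. The block's top corners are (170,310), (283,248), (325,283) and (212,352), with the holes around (249,294).

Run:
```python
from h import *
g=lambda x,y,z:onz('scene',215+x/5,110+y/5,z).round(4)
C=[g(x,y,.095) for x,y in((170,310),(283,248),(325,283),(212,352))]
print(C,np.mean(C,0),'holes',g(249,294,.095),g(249,294,.09))
ends=[g(x,y,.047) for x,y in((140,398),(183,425),(335,306))];print('par ends front-view',ends)
```

```text
[array([ 0.5056, -0.0234,  0.095 ]), array([0.532 , 0.0493, 0.095 ]), array([0.5645, 0.0418, 0.095 ]), array([ 0.5405, -0.034 ,  0.095 ])] [0.53565  0.008425 0.095   ] holes [0.5346 0.011  0.095 ] [0.5326 0.0144 0.09  ]
par ends front-view [array([ 0.5066, -0.0527,  0.047 ]), array([ 0.5365, -0.0541,  0.047 ]), array([0.5601, 0.0653, 0.047 ])]
```

>>> drive_tool --increments '[{"grip": 1, "tx": 0.004, "ty": -0.007, "tz": 0, "turn": 0}, {"grip": 1, "tx": 0.004, "ty": -0.007, "tz": -0.02, "turn": 0}, {"grip": 1, "tx": 0.004, "ty": -0.007, "tz": -0.04, "turn": 0}, {"grip": 1, "tx": 0.004, "ty": -0.007, "tz": -0.055, "turn": 0}, {"grip": 1, "tx": 0.004, "ty": -0.007, "tz": -0.06, "turn": 0}, {"grip": 1, "tx": 0.004, "ty": -0.007, "tz": -0.0625, "turn": 0}, {"grip": 1, "tx": 0.004, "ty": -0.007, "tz": -0.065, "turn": 0}, {"grip": 1, "tx": 0.004, "ty": -0.007, "tz": -0.0675, "turn": 0}, {"grip": 1, "tx": 0.004, "ty": -0.007, "tz": -0.07, "turn": 0}, {"grip": 1, "tx": 0.004, "ty": -0.007, "tz": -0.07, "turn": 0}]'

```text
clock: 6.2
position: [0.5319, 0.0085, 0.1397]
ee_rot: [0.295, 3.125, 0.002]
force: [0.2, 0.1, -0.8]
width: 0.258
```

Foot is at about 0.100 with no contact yet. Now going down slowly, 1 mm per two rows.

>>> drive_tool --increments '[{"grip": 1, "tx": 0, "ty": 0, "tz": -0.00125, "turn": 0}, {"grip": 1, "tx": 0, "ty": 0, "tz": -0.0025, "turn": 0}, {"grip": 1, "tx": 0, "ty": 0, "tz": -0.00375, "turn": 0}, {"grip": 1, "tx": 0, "ty": 0, "tz": -0.005, "turn": 0}, {"grip": 1, "tx": 0, "ty": 0, "tz": -0.00625, "turn": 0}, {"grip": 1, "tx": 0, "ty": 0, "tz": -0.0075, "turn": 0}, {"grip": 1, "tx": 0, "ty": 0, "tz": -0.00875, "turn": 0}, {"grip": 1, "tx": 0, "ty": 0, "tz": -0.01, "turn": 0}, {"grip": 1, "tx": 0, "ty": 0, "tz": -0.01, "turn": 0}]'

```text
clock: 7.1
position: [0.5318, 0.0085, 0.1357]
ee_rot: [0.295, 3.125, 0.002]
force: [-0.1, 0.2, -1.1]
width: 0.261
```

>>> drive_tool --increments '[{"grip": 1, "tx": 0, "ty": 0, "tz": -0.00125, "turn": 0}, {"grip": 1, "tx": 0, "ty": 0, "tz": -0.0025, "turn": 0}, {"grip": 1, "tx": 0, "ty": 0, "tz": -0.00375, "turn": 0}, {"grip": 1, "tx": 0, "ty": 0, "tz": -0.005, "turn": 0}, {"grip": 1, "tx": 0, "ty": 0, "tz": -0.00625, "turn": 0}, {"grip": 1, "tx": 0, "ty": 0, "tz": -0.0075, "turn": 0}, {"grip": 1, "tx": 0, "ty": 0, "tz": -0.0075, "turn": 0}]'

```text
clock: 7.8
position: [0.532, 0.0085, 0.1332]
ee_rot: [0.295, 3.125, 0.002]
force: [-1.4, 0.1, 6.0]
width: 0.261
```

>>> drive_tool --increments '[{"grip": 1, "tx": 0, "ty": 0, "tz": -0.00125, "turn": 0}, {"grip": 1, "tx": 0, "ty": 0, "tz": -0.0025, "turn": 0}, {"grip": 1, "tx": 0, "ty": 0, "tz": -0.00375, "turn": 0}, {"grip": 1, "tx": 0, "ty": 0, "tz": -0.005, "turn": 0}, {"grip": 1, "tx": 0, "ty": 0, "tz": -0.00625, "turn": 0}, {"grip": 1, "tx": 0, "ty": 0, "tz": -0.0075, "turn": 0}, {"grip": 1, "tx": 0, "ty": 0, "tz": -0.0075, "turn": 0}]'

```text
clock: 8.5
position: [0.532, 0.0084, 0.1307]
ee_rot: [0.295, 3.125, 0.003]
force: [-2.1, 0.2, 6.8]
width: 0.265
```

>>> drive_tool --increments '[{"grip": 1, "tx": 0, "ty": 0, "tz": -0.00125, "turn": 0}, {"grip": 1, "tx": 0, "ty": 0, "tz": -0.0025, "turn": 0}, {"grip": 1, "tx": 0, "ty": 0, "tz": -0.00375, "turn": 0}, {"grip": 1, "tx": 0, "ty": 0, "tz": -0.005, "turn": 0}, {"grip": 1, "tx": 0, "ty": 0, "tz": -0.00625, "turn": 0}, {"grip": 1, "tx": 0, "ty": 0, "tz": -0.0075, "turn": 0}, {"grip": 1, "tx": 0, "ty": 0, "tz": -0.0075, "turn": 0}]'

```text
clock: 9.2
position: [0.532, 0.0084, 0.1282]
ee_rot: [0.295, 3.124, 0.003]
force: [-2.6, -0.2, 6.5]
width: 0.263
```

>>> drive_tool --increments '[{"grip": 1, "tx": 0, "ty": 0, "tz": -0.00125, "turn": 0}, {"grip": 1, "tx": 0, "ty": 0, "tz": -0.0025, "turn": 0}, {"grip": 1, "tx": 0, "ty": 0, "tz": -0.00375, "turn": 0}, {"grip": 1, "tx": 0, "ty": 0, "tz": -0.005, "turn": 0}, {"grip": 1, "tx": 0, "ty": 0, "tz": -0.005, "turn": 0}]'

```text
clock: 9.7
position: [0.532, 0.0082, 0.1268]
ee_rot: [0.296, 3.124, 0.003]
force: [-2.7, -0.8, 7.9]
width: 0.264
```

>>> drive_tool --increments '[{"grip": 1, "tx": 0, "ty": 0, "tz": -0.00125, "turn": 0}, {"grip": 1, "tx": 0, "ty": 0, "tz": -0.0025, "turn": 0}, {"grip": 1, "tx": 0, "ty": 0, "tz": -0.00375, "turn": 0}, {"grip": 1, "tx": 0, "ty": 0, "tz": -0.005, "turn": 0}, {"grip": 1, "tx": 0, "ty": 0, "tz": -0.005, "turn": 0}]'

```text
clock: 10.2
position: [0.5318, 0.0075, 0.1256]
ee_rot: [0.296, 3.124, 0.002]
force: [-3.7, -3.0, 10.1]
width: 0.262
```

>>> drive_tool --increments '[{"grip": 1, "tx": 0, "ty": 0, "tz": -0.00125, "turn": 0}, {"grip": 1, "tx": 0, "ty": 0, "tz": -0.0025, "turn": 0}, {"grip": 1, "tx": 0, "ty": 0, "tz": -0.00375, "turn": 0}, {"grip": 1, "tx": 0, "ty": 0, "tz": -0.00375, "turn": 0}]'

```text
clock: 10.6
position: [0.5318, 0.0072, 0.1249]
ee_rot: [0.297, 3.124, 0.002]
force: [-5.0, -1.1, 11.0]
width: 0.263
```

>>> drive_tool --increments '[{"grip": 1, "tx": 0, "ty": 0, "tz": -0.00125, "turn": 0}, {"grip": 1, "tx": 0, "ty": 0, "tz": -0.0025, "turn": 0}, {"grip": 1, "tx": 0, "ty": 0, "tz": -0.00375, "turn": 0}, {"grip": 1, "tx": 0, "ty": 0, "tz": -0.005, "turn": 0}, {"grip": 1, "tx": 0, "ty": 0, "tz": -0.005, "turn": 0}]'

```text
clock: 11.1
position: [0.5318, 0.0071, 0.1244]
ee_rot: [0.297, 3.123, 0.002]
force: [-6.4, -0.7, 17.1]
width: 0.264
```

>>> drive_tool --increments '[{"grip": 1, "tx": 0, "ty": 0, "tz": -0.00375, "turn": 0}, {"grip": 1, "tx": 0, "ty": 0, "tz": -0.0045, "turn": 0}, {"grip": 1, "tx": 0, "ty": 0, "tz": -0.005, "turn": 0}, {"grip": 1, "tx": 0, "ty": 0, "tz": -0.0055, "turn": 0}, {"grip": 1, "tx": 0, "ty": 0, "tz": -0.006, "turn": 0}, {"grip": 1, "tx": 0, "ty": 0, "tz": -0.006, "turn": 0}]'

```text
clock: 11.7
position: [0.532, 0.007, 0.1239]
ee_rot: [0.297, 3.122, 0.003]
force: [-8.1, -0.2, 25.1]
width: 0.262
```

>>> drive_tool --increments '[{"grip": 1, "tx": 0, "ty": 0, "tz": -0.004, "turn": 0}, {"grip": 1, "tx": 0, "ty": 0, "tz": -0.002, "turn": 0}, {"grip": 1, "tx": 0, "ty": 0, "tz": 0, "turn": 0}, {"grip": 1, "tx": 0, "ty": 0, "tz": 0.003, "turn": 0}, {"grip": 1, "tx": 0, "ty": 0, "tz": 0.01, "turn": 0}, {"grip": 1, "tx": 0, "ty": 0, "tz": 0.04, "turn": 0}, {"grip": 1, "tx": 0, "ty": 0, "tz": 0.1, "turn": 0}, {"grip": 1, "tx": 0, "ty": 0, "tz": 0.12, "turn": 0}, {"grip": 1, "tx": 0, "ty": 0, "tz": 0.12, "turn": 0}, {"grip": 1, "tx": 0, "ty": 0, "tz": 0.12, "turn": 0}]'

```text
clock: 12.7
position: [0.5318, 0.0071, 0.1716]
ee_rot: [0.297, 3.122, 0.003]
force: [0.2, 0.7, -0.6]
width: 0.258
```

Run:
```python
from h import *
s=snap('scene','s3.png')[:,:,::-1]
f=lambda im,x,y,w,h,k:cv2.resize(im[y:y+h,x:x+w],(w*k,h*k),interpolation=cv2.INTER_CUBIC)
cv2.imwrite('pics/c3.png',f(s,215,110,95,110,5))
o=observe();print(o['clock'],o['position'],o['ee_rot'],o['force'])
```

```text
12.75 [0.5314848  0.00704823 0.17124099] [2.97149138e-01 3.12330766e+00 2.65713339e-03] [-0.32963586  0.12238354 -1.56679701]
```

View pics/c3.png

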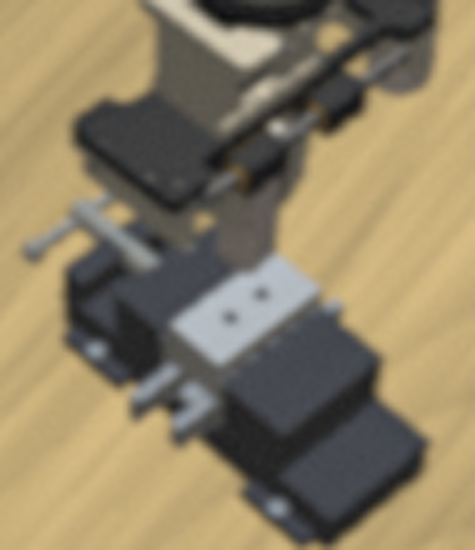

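The block has come down: its top corners are now about (170,322), (278,258), (320,292) and (212,365). I'll check that it is level against projected level corners.

Run:
```python
from h import *
a=np.radians(-11.);ex=np.array([np.cos(a),np.sin(a),0]);ey=np.array([-np.sin(a),np.cos(a),0])
for z in(.085,.082):
  c=np.array([.532,.008,z])
  P=[c-.02*ex-.04*ey,c-.02*ex+.04*ey,c+.02*ex+.04*ey,c+.02*ex-.04*ey]
  q=(proj('scene',P)-[215,110])*5;print(z,q.round(0).tolist(),'slopes',[(q[i]-q[j])[1]/(q[i]-q[j])[0] for i,j in((0,1),(3,2))])
for th in(-.07,.07):
  P2=[p+np.array([0,0,th*np.dot(p-c,ey)]) for p in P];q=(proj('scene',P2)-[215,110])*5;print(th,[(q[i]-q[j])[1]/(q[i]-q[j])[0] for i,j in((0,1),(3,2))])
# mask measurement, before/after: edges of block top in scene
for f in('s0','s3'):
  s=cv2.imread(f'pics/{f}.png')[:,:,::-1].astype(int)
  roi=s[155:190,244:284];m=((roi.min(2)>150)&(roi[:,:,2]>=roi[:,:,0])).astype(np.uint8)
  n,l,st,ce=cv2.connectedComponentsWithStats(m);k=1+st[1:,4].argmax()
  cs=max(cv2.findContours((l==k).astype(np.uint8),0,1)[0],key=len)
  b=(cv2.boxPoints(cv2.minAreaRect(cs))+[244,155]-[215,110])*5;print(f,st[k,4],b.round(0).tolist(),cv2.minAreaRect(cs)[1:])
  ys,xs=np.nonzero(l==k);w=np.cov(xs,ys);ev,V=np.linalg.eigh(w);print('axis slope',V[1,1]/V[0,1])
  mm=np.zeros((384,512),np.uint8)
  for name,zz in(('lvl',0),('-',-.07),('+',.07)):
    cc=np.array([.532,.008,.085]);PP=[cc+i*.02*ex+j*.04*ey+np.array([0,0,zz*j*.04]) for i,j in((-1,-1),(-1,1),(1,1),(1,-1))]
    mm[:]=0;cv2.fillPoly(mm,[(proj('scene',PP)*16).round().astype(np.int32)],1,shift=4);ys,xs=np.nonzero(mm);ev,V=np.linalg.eigh(np.cov(xs,ys));print(name,V[1,1]/V[0,1])
```

```text
0.085 [[164.0, 325.0], [266.0, 248.0], [317.0, 288.0], [216.0, 367.0]] slopes [np.float64(-0.7602133128339966), np.float64(-0.78009303727363)]
0.082 [[164.0, 329.0], [266.0, 251.0], [317.0, 291.0], [215.0, 371.0]] slopes [np.float64(-0.7610091319165616), np.float64(-0.7808705803171105)]
-0.07 [np.float64(-0.7012755972315386), np.float64(-0.7230305754252038)]
0.07 [np.float64(-0.8203768784386729), np.float64(-0.8381571149894633)]
s0 266 [[175.0, 307.0], [280.0, 232.0], [314.0, 280.0], [209.0, 355.0]] ((11.741011619567871, 25.806976318359375), 54.46232223510742)
axis slope -0.591072351701073
lvl -0.6103712767857595
- -0.5809237286659603
+ -0.7060193305839155
s3 274 [[172.0, 321.0], [278.0, 242.0], [314.0, 290.0], [208.0, 369.0]] ((12.0, 26.400001525878906), 53.13010025024414)
axis slope -0.5832933190721552
lvl -0.6103712767857595
- -0.5809237286659603
+ -0.7060193305839155
```

The slopes fit a level block, but the resolution is too coarse to be sure. The force stiffened at roughly the seat's rate. I'll put the drift back on its old spot and then look again without the gripper in the way.

>>> drive_tool --increments '[{"grip": 1, "tx": 0.04, "ty": 0.1, "tz": 0.03, "turn": -0.05}, {"grip": 1, "tx": 0.07, "ty": 0.21, "tz": 0.03, "turn": -0.05}, {"grip": 1, "tx": 0.11, "ty": 0.32, "tz": 0.03, "turn": -0.05}, {"grip": 1, "tx": 0.15, "ty": 0.43, "tz": 0.03, "turn": -0.05}, {"grip": 1, "tx": 0.18, "ty": 0.54, "tz": 0.03, "turn": -0.05}, {"grip": 1, "tx": 0.22, "ty": 0.65, "tz": 0.0, "turn": -0.05}, {"grip": 1, "tx": 0.26, "ty": 0.75, "tz": -0.05, "turn": -0.05}, {"grip": 1, "tx": 0.26, "ty": 0.763, "tz": -0.1, "turn": -0.05}, {"grip": 1, "tx": 0.26, "ty": 0.763, "tz": -0.2, "turn": -0.05}, {"grip": 1, "tx": 0.26, "ty": 0.763, "tz": -0.27, "turn": -0.05}, {"grip": 1, "tx": 0.26, "ty": 0.763, "tz": -0.3, "turn": -0.05}, {"grip": 1, "tx": 0.26, "ty": 0.763, "tz": -0.31, "turn": -0.05}, {"grip": 1, "tx": 0.26, "ty": 0.763, "tz": -0.315, "turn": -0.05}, {"grip": 1, "tx": 0.26, "ty": 0.763, "tz": -0.318, "turn": -0.05}, {"grip": 1, "tx": 0.26, "ty": 0.763, "tz": -0.32, "turn": -0.05}, {"grip": 1, "tx": 0.26, "ty": 0.763, "tz": -0.32, "turn": -0.05}]'

```text
clock: 14.35
position: [0.636, 0.3125, 0.0442]
ee_rot: [0.379, 3.113, 0.004]
force: [-0.5, -0.3, -0.8]
width: 0.262
```

>>> drive_tool --increments '[{"grip": 1, "tx": 0, "ty": 0, "tz": -0.0025, "turn": 0}, {"grip": 1, "tx": 0, "ty": 0, "tz": -0.005, "turn": 0}, {"grip": 1, "tx": 0, "ty": 0, "tz": -0.0075, "turn": 0}, {"grip": 1, "tx": 0, "ty": 0, "tz": -0.009, "turn": 0}, {"grip": 1, "tx": 0, "ty": 0, "tz": -0.0105, "turn": 0}, {"grip": 1, "tx": 0, "ty": 0, "tz": -0.0105, "turn": 0}, {"grip": 1, "tx": 0, "ty": 0, "tz": -0.0105, "turn": 0}]'

```text
clock: 15.05
position: [0.636, 0.3125, 0.04]
ee_rot: [0.379, 3.113, 0.004]
force: [0.3, 0.4, -0.4]
width: 0.261
```

>>> drive_tool --increments '[{"grip": 1, "tx": 0, "ty": 0, "tz": -0.0012, "turn": 0}, {"grip": 1, "tx": 0, "ty": 0, "tz": -0.0024, "turn": 0}, {"grip": 1, "tx": 0, "ty": 0, "tz": -0.0036, "turn": 0}, {"grip": 1, "tx": 0, "ty": 0, "tz": -0.0036, "turn": 0}]'

```text
clock: 15.45
position: [0.6361, 0.3126, 0.0397]
ee_rot: [0.379, 3.113, 0.005]
force: [-1.9, -1.6, 8.9]
width: 0.261
```

>>> drive_tool --increments '[{"grip": 1, "tx": 0, "ty": 0, "tz": 0, "turn": 0}, {"grip": 0.35, "tx": 0, "ty": 0, "tz": 0, "turn": 0}, {"grip": 0.3, "tx": 0, "ty": 0, "tz": 0, "turn": 0}, {"grip": 0.2, "tx": 0, "ty": 0, "tz": 0, "turn": 0}, {"grip": 0, "tx": 0, "ty": 0, "tz": 0, "turn": 0}, {"grip": -0.5, "tx": 0, "ty": 0, "tz": 0, "turn": 0}, {"grip": -0.5, "tx": 0, "ty": 0, "tz": 0, "turn": 0}, {"grip": -0.5, "tx": 0, "ty": 0, "tz": 0, "turn": 0}, {"grip": -0.5, "tx": 0, "ty": 0, "tz": 0.05, "turn": 0}, {"grip": -0.5, "tx": 0, "ty": 0, "tz": 0.12, "turn": 0}, {"grip": -0.5, "tx": 0, "ty": 0, "tz": 0.22, "turn": 0}, {"grip": -0.5, "tx": 0, "ty": 0, "tz": 0.3, "turn": 0}, {"grip": -0.5, "tx": 0, "ty": 0, "tz": 0.35, "turn": 0}, {"grip": -0.5, "tx": 0, "ty": 0, "tz": 0.35, "turn": 0}]'

```text
clock: 16.85
position: [0.6379, 0.3134, 0.1837]
ee_rot: [0.378, 3.108, 0.01]
force: [-0.8, 0.6, 0.3]
width: 0.746
```

Run:
```python
from h import *
ss=np.mean([get_image('scene').astype(float) for _ in range(4)],0);tt=np.mean([get_image('top').astype(float) for _ in range(4)],0)
s=ss.astype(np.uint8)[:,:,::-1];t=tt.astype(np.uint8)[:,:,::-1];cv2.imwrite('pics/s4.png',s);cv2.imwrite('pics/t4.png',t)
f=lambda im,x,y,w,h,k:cv2.resize(im[y:y+h,x:x+w],(w*k,h*k),interpolation=cv2.INTER_CUBIC)
L=np.vstack([f(s,240,150,52,42,8),f(cv2.imread('pics/s0.png'),240,150,52,33,8)])
R=np.vstack([f(s,325,100,52,50,6),f(t,190,160,52,50,6)])
h=min(L.shape[0],R.shape[0]);cv2.imwrite('pics/c4.png',np.hstack([L[:h],R[:h]]))
o=observe();print(o['clock'],o['position'],o['ee_rot'])
```

```text
17.25 [0.63570233 0.31232228 0.1785931 ] [3.78907706e-01 3.11420265e+00 2.90038416e-03]
```

View pics/c4.png

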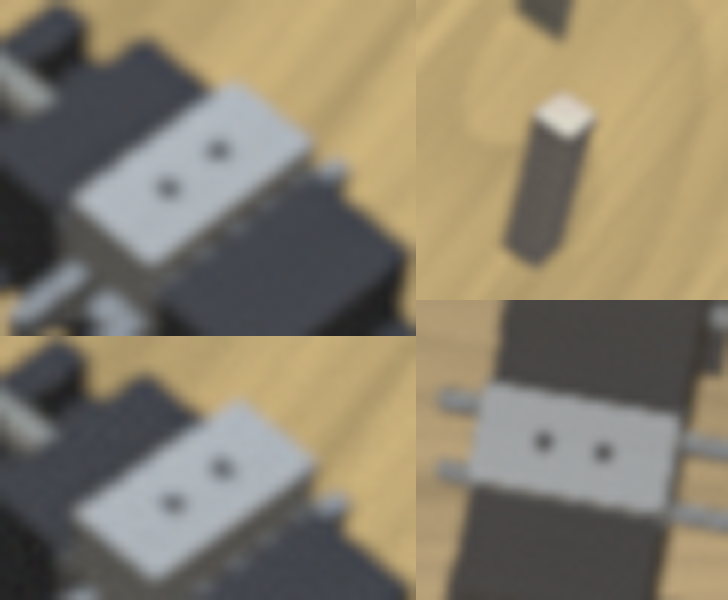

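The block now looks low and about parallel to the jaw, with its front edge running (150,265) to (312,150). The drift stands upright with its top at (565,115), and the parallels show on both sides. I'll measure the tilt with subpixel edge fits.

```bash
cat > lvl.py <<'E'
from h import *
a=np.radians(-11.);ex=np.array([np.cos(a),np.sin(a),0]);ey=np.array([-np.sin(a),np.cos(a),0])
def edge(im,n,A,B,inside):
    # subpixel bright->dark crossing along normals to the image segment A-B; fit a line
    d=(B-A)/np.linalg.norm(B-A);nn=np.array([-d[1],d[0]]);nn*=np.sign(nn@((A+B)/2-inside))
    t=np.linspace(.12,.88,25);r=np.arange(-4,4.01,.1);pts=[]
    for k in t:
        q=A+k*(B-A)+r[:,None]*nn
        v=cv2.remap(im,q[:,0].astype(np.float32),q[:,1].astype(np.float32),cv2.INTER_LINEAR).ravel()
        g=-np.gradient(cv2.GaussianBlur(v[:,None],(1,11),2).ravel());g[g<.4*g.max()]=0
        i=g.argmax();w=slice(max(0,i-8),i+9);pts.append(q[0]+nn*((g[w]*(r[w]+4)).sum()/g[w].sum()))
    l=cv2.fitLine(np.array(pts,np.float32),cv2.DIST_HUBER,0,.01,.01).ravel();return l
def inter(l,m):
    A=np.array([[l[0],-m[0]],[l[1],-m[1]]]);s=np.linalg.solve(A,m[2:]-l[2:]);return l[2:]+s[0]*l[:2]
def corners(f,n,G):
    im=cv2.imread(f)[:,:,::-1].min(2).astype(np.float32);c=np.mean(G,0)
    L=[edge(im,n,G[i],G[(i+1)%4],c) for i in range(4)]
    return np.array([inter(L[i-1],L[i]) for i in range(4)])
E
python3 - <<'E'
from lvl import *
np.set_printoptions(precision=4,suppress=True)
S=lambda y0,P:np.array([[240+x/8,150+(y-y0)/8] for x,y in P],float)
G={'s0':S(336,[(75,512),(240,400),(318,465),(152,580)]),'s4':S(0,[(72,200),(237,85),(312,150),(150,265)])}
G['t0']=np.array([(231,195.6),(197.6,189),(200.6,173),(233.6,178.4)]) # order: -x-y, -x+y, +x+y, +x-y
G['t4']=np.array([[190+(x-416)/6,160+(y-300)/6] for x,y in((665,512),(472,480),(492,382),(680,415))])
for k in'04':
    cs=corners(f'pics/s{k}.png','scene',G['s'+k]);ct=corners(f'pics/t{k}.png','top',G['t'+k])
    print(k,'\n',(cs-G['s'+k]).round(1).tolist(),(ct-G['t'+k]).round(1).tolist())
    X=np.array([np.r_[tri(a,b)[0],tri(a,b)[1]] for a,b in zip(ct,cs)]);print(X)
    print('tilt',((X[1]+X[2]-X[0]-X[3])[2]/2)/.08,'z',X[:,2].mean(),'ctr',X[:,:3].mean(0))
E
```

```text
0 
 [[-1.1, -0.3], [-0.6, -1.0], [0.1, -0.7], [-0.1, 0.0]] [[-1.1, -0.5], [-0.7, 0.2], [-0.4, -0.6], [-0.6, -0.3]]
[[ 0.5026 -0.0235  0.0943  0.001 ]
 [ 0.5193  0.0548  0.0918  0.003 ]
 [ 0.5595  0.0466  0.0912  0.0033]
 [ 0.5429 -0.0314  0.0933  0.0017]]
tilt -0.02875398449678733 z 0.09264627174916924 ctr [0.5311 0.0116 0.0926]
4 
 [[-1.1, -0.6], [-0.8, -1.6], [0.3, -1.4], [-0.4, 0.1]] [[-0.7, 0.4], [-1.6, -0.4], [-1.6, -0.8], [-0.4, -0.2]]
[[ 0.5022 -0.0249  0.0831  0.0015]
 [ 0.5191  0.0535  0.0841  0.0026]
 [ 0.5593  0.0453  0.0836  0.0029]
 [ 0.5422 -0.0324  0.0818  0.0015]]
tilt 0.017521220839409116 z 0.08316369341699055 ctr [0.5307 0.0104 0.0832]
```

Run:
```python
from lvl import *
def yaw(l,n='scene'):
    A=ray(n,*(l[2:]-5*l[:2]))[1];B=ray(n,*(l[2:]+5*l[:2]))[1];N=np.cross(A,B);d=np.cross(N,[0,0,1]);d*=np.sign(d[1]);return d/np.linalg.norm(d),N
S=lambda y0,P:np.array([[240+x/8,150+(y-y0)/8] for x,y in P],float)
c3=lambda P:np.array([[215+x/5,110+y/5] for x,y in P],float)
G={'s0':S(336,[(66,507),(236,394),(319,460),(150,580)]),'s4':S(0,[(64,195),(233,75),(314,140),(147,266)])}
for k in('s0','s4'):
    raw=cv2.imread(f'pics/{k}.png').min(2).astype(np.float32)
    V={}
    for nm,seg,ins in(('basefar',[(330,535),(422,445)],(300,450)),('jawfar',[(287,437),(378,362)],(270,370)),):
        A,B=c3(seg);im=raw if nm=='jawfar' else -raw
        l=edge(im,'scene',A,B,c3([ins])[0]);d,_=yaw(l);V[nm]=np.degrees(np.arctan2(-d[0],d[1]))
        print(k,nm,round(V[nm],2), (l[2:]-[215,110])*5, l[1]/l[0])
    g=G[k];c=g.mean(0)
    for i,nm in((0,'blknear'),(2,'blkfar')):
        l=edge(raw,'scene',g[i],g[(i+1)%4],c);d,N=yaw(l)
        y=np.degrees(np.arctan2(-d[0],d[1]))
        for ref in V.values():
            r=np.radians(ref);e=np.array([-np.sin(r),np.cos(r),0]);print('  ',nm,round(y,2),'tilt',round(-(N@e)/N[2],4))
    t=k.replace('s','t');im=cv2.imread(f'pics/{t}.png').min(2).astype(np.float32)
g=np.array([[190+(x-416)/6,160+(y-300)/6] for x,y in((665,512),(472,480),(492,382),(680,415))])
for t in('t0','t4'):
    im=cv2.imread(f'pics/{t}.png').min(2).astype(np.float32)
    for i in(0,2):
        d,_=yaw(edge(im,'top',g[i],g[(i+1)%4],g.mean(0)),'top');print(t,np.degrees(np.arctan2(-d[0],d[1])))
```

```text
s0 basefar -11.21 [378.66714478 503.2169342 ] -0.8403318
s0 jawfar -10.75 [336.61941528 390.99395752] -0.81728023
   blknear -13.46 tilt -0.0678
   blknear -13.46 tilt -0.0818
   blkfar -13.21 tilt -0.0649
   blkfar -13.21 tilt -0.0799
s4 basefar -11.9 [390.93475342 493.02772522] -0.8193161
s4 jawfar -10.67 [339.17114258 388.80584717] -0.81963396
   blknear -12.07 tilt -0.0055
   blknear -12.07 tilt -0.0437
   blkfar -11.83 tilt 0.0022
   blkfar -11.83 tilt -0.0391
t0 -11.27247869040474
t0 -11.607190422384575
t4 -11.973751785007588
t4 -12.235025907178382
```

The block is level within measuring noise (about ±0.02 rad), and its top is near 0.083, so the vise sits about 5–6 mm low. With closed fingertips I'll now go beside the left end of the near parallel.

>>> drive_tool --newtons 20 --increments '[{"grip": 1, "tx": -0.05, "ty": -0.1, "tz": 0, "turn": 0.04}, {"grip": 1, "tx": -0.1, "ty": -0.2, "tz": 0, "turn": 0.04}, {"grip": 1, "tx": -0.15, "ty": -0.3, "tz": 0, "turn": 0.04}, {"grip": 1, "tx": -0.2, "ty": -0.4, "tz": 0, "turn": 0.04}, {"grip": 1, "tx": -0.24, "ty": -0.5, "tz": -0.03, "turn": 0.04}, {"grip": 1, "tx": -0.255, "ty": -0.52, "tz": -0.1, "turn": 0.04}, {"grip": 1, "tx": -0.255, "ty": -0.52, "tz": -0.14, "turn": 0.04}, {"grip": 1, "tx": -0.255, "ty": -0.52, "tz": -0.16, "turn": 0.04}, {"grip": 1, "tx": -0.255, "ty": -0.52, "tz": -0.16, "turn": 0.04}, {"grip": 1, "tx": -0.255, "ty": -0.52, "tz": -0.16, "turn": 0.04}]'

```text
clock: 18.25
position: [0.5342, 0.1049, 0.115]
ee_rot: [0.312, 3.121, 0.003]
force: [0.8, 0.0, 0.6]
width: 0.002
```

Run:
```python
from h import *
s=snap('scene','s5.png')[:,:,::-1];t=snap('top','t5.png')[:,:,::-1]
f=lambda im,x,y,w,h,k:cv2.resize(im[y:y+h,x:x+w],(w*k,h*k),interpolation=cv2.INTER_CUBIC)
cv2.imwrite('pics/c5.png',np.hstack([f(s,230,95,95,105,5),f(t,170,140,55,105,5)]))
o=observe();p=o['position'];print(o['clock'],p,o['ee_rot'],o['width'])
print((proj('scene',[p,p-[0,0,.08],[.527,.0665,.04],[.5568,.0657,.04]])-[230,95])*5)
```

```text
18.35 [0.53447563 0.10487883 0.11534663] [0.31257522 3.12024355 0.00395468] 0.006280866694613758
[[267.7461664  239.68405173]
 [257.82868298 330.36572904]
 [212.02287603 361.15206006]
 [254.61458903 385.46599116]]
```

View pics/c5.png

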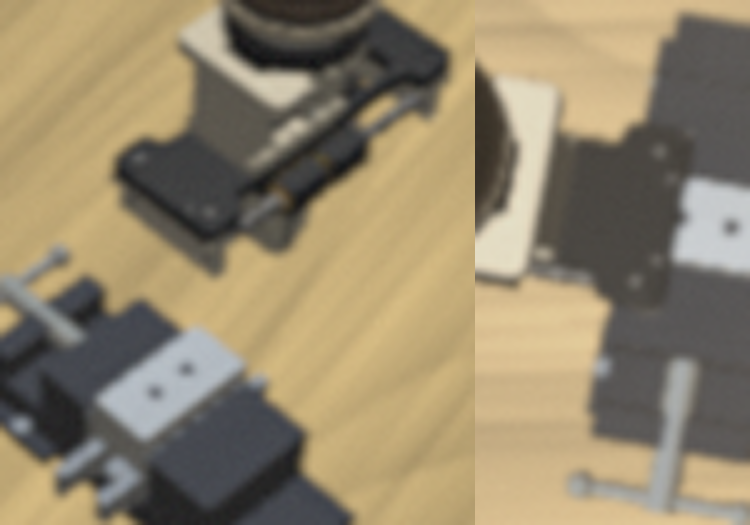

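The scene crop shows the closed gripper past the vise's left side, and the far parallel's left end at crop (262,382), about where predicted. Descending.

>>> drive_tool --increments '[{"grip": 1, "tx": 0, "ty": 0, "tz": -0.05, "turn": 0}, {"grip": 1, "tx": 0, "ty": 0, "tz": -0.1, "turn": 0}, {"grip": 1, "tx": 0, "ty": 0, "tz": -0.15, "turn": 0}, {"grip": 1, "tx": 0, "ty": 0, "tz": -0.19, "turn": 0}, {"grip": 1, "tx": 0, "ty": 0, "tz": -0.203, "turn": 0}, {"grip": 1, "tx": 0, "ty": 0, "tz": -0.203, "turn": 0}, {"grip": 1, "tx": -0.001, "ty": -0.005, "tz": -0.203, "turn": 0}, {"grip": 1, "tx": -0.002, "ty": -0.01, "tz": -0.203, "turn": 0}, {"grip": 1, "tx": -0.003, "ty": -0.015, "tz": -0.203, "turn": 0}, {"grip": 1, "tx": -0.004, "ty": -0.02, "tz": -0.203, "turn": 0}, {"grip": 1, "tx": -0.005, "ty": -0.023, "tz": -0.203, "turn": 0}, {"grip": 1, "tx": -0.005, "ty": -0.025, "tz": -0.203, "turn": 0}, {"grip": 1, "tx": -0.005, "ty": -0.025, "tz": -0.203, "turn": 0}]'

```text
clock: 19.65
position: [0.5324, 0.0947, 0.0341]
ee_rot: [0.313, 3.12, 0.004]
force: [0.3, 0.1, -0.7]
width: 0.001
```

>>> drive_tool --increments '[{"grip": 1, "tx": -0.0005, "ty": -0.003, "tz": 0, "turn": 0}, {"grip": 1, "tx": -0.001, "ty": -0.006, "tz": 0, "turn": 0}, {"grip": 1, "tx": -0.0015, "ty": -0.009, "tz": 0, "turn": 0}, {"grip": 1, "tx": -0.002, "ty": -0.011, "tz": 0, "turn": 0}, {"grip": 1, "tx": -0.002, "ty": -0.011, "tz": 0, "turn": 0}]'

```text
clock: 20.15
position: [0.5316, 0.0901, 0.0341]
ee_rot: [0.313, 3.12, 0.004]
force: [-0.1, -0.2, -0.1]
width: 0.002
```

>>> drive_tool --increments '[{"grip": 1, "tx": -0.0002, "ty": -0.001, "tz": 0, "turn": 0}, {"grip": 1, "tx": -0.0004, "ty": -0.002, "tz": 0, "turn": 0}, {"grip": 1, "tx": -0.0006, "ty": -0.003, "tz": 0, "turn": 0}, {"grip": 1, "tx": -0.0006, "ty": -0.003, "tz": 0, "turn": 0}]'

```text
clock: 20.55
position: [0.5313, 0.0889, 0.0341]
ee_rot: [0.313, 3.12, 0.004]
force: [-1.6, 0.4, -0.8]
width: 0.008
```

>>> drive_tool --increments '[{"grip": 1, "tx": -0.0002, "ty": -0.001, "tz": 0, "turn": 0}, {"grip": 1, "tx": -0.0004, "ty": -0.002, "tz": 0, "turn": 0}, {"grip": 1, "tx": -0.0004, "ty": -0.002, "tz": 0, "turn": 0}]'

```text
clock: 20.85
position: [0.5312, 0.088, 0.0342]
ee_rot: [0.313, 3.12, 0.004]
force: [-0.3, -0.5, -0.5]
width: 0.003
```

>>> drive_tool --increments '[{"grip": 1, "tx": -0.0002, "ty": -0.001, "tz": 0, "turn": 0}, {"grip": 1, "tx": -0.0004, "ty": -0.002, "tz": 0, "turn": 0}, {"grip": 1, "tx": -0.0004, "ty": -0.002, "tz": 0, "turn": 0}]'

```text
clock: 21.15
position: [0.531, 0.0871, 0.0341]
ee_rot: [0.313, 3.12, 0.004]
force: [1.0, -0.2, -0.9]
width: -0.0
```

>>> drive_tool --increments '[{"grip": 1, "tx": -0.0002, "ty": -0.001, "tz": 0, "turn": 0}, {"grip": 1, "tx": -0.0004, "ty": -0.002, "tz": 0, "turn": 0}, {"grip": 1, "tx": -0.0004, "ty": -0.002, "tz": 0, "turn": 0}]'

```text
clock: 21.45
position: [0.5309, 0.0865, 0.0342]
ee_rot: [0.313, 3.12, 0.004]
force: [-0.7, 0.9, -0.5]
width: 0.003
```

```bash
cat > f.py <<'E'
from cell import *
o=observe();p=o['position'];print(round(o['clock'],2),p.round(4),o['force'].round(1))
E
python3 f.py
```

```text
21.45 [0.5309 0.0865 0.0342] [-0.7  0.9 -0.5]
```

>>> drive_tool --increments '[{"grip": 1, "tx": -0.0002, "ty": -0.001, "tz": 0, "turn": 0}, {"grip": 1, "tx": -0.0004, "ty": -0.002, "tz": 0, "turn": 0}, {"grip": 1, "tx": -0.0004, "ty": -0.002, "tz": 0, "turn": 0}]'

```text
clock: 21.75
position: [0.5309, 0.0863, 0.0342]
ee_rot: [0.312, 3.12, 0.005]
force: [0.6, 4.3, -0.9]
width: 0.008
```

>>> drive_tool --increments '[{"grip": 1, "tx": 0, "ty": -0.0016, "tz": 0, "turn": 0}, {"grip": 1, "tx": 0, "ty": -0.0016, "tz": 0, "turn": 0}, {"grip": 1, "tx": 0, "ty": -0.0016, "tz": 0, "turn": 0}, {"grip": 1, "tx": 0, "ty": -0.0016, "tz": 0, "turn": 0}]'

```text
clock: 22.15
position: [0.5309, 0.0862, 0.0342]
ee_rot: [0.312, 3.12, 0.006]
force: [-0.0, 5.6, -1.2]
width: 0.006
```

>>> drive_tool --increments '[{"grip": 1, "tx": 0, "ty": -0.0011, "tz": 0, "turn": 0}, {"grip": 1, "tx": 0, "ty": -0.0011, "tz": 0, "turn": 0}, {"grip": 1, "tx": 0, "ty": -0.0011, "tz": 0, "turn": 0}, {"grip": 1, "tx": 0, "ty": -0.0011, "tz": 0, "turn": 0}]'

```text
clock: 22.55
position: [0.5309, 0.0863, 0.0343]
ee_rot: [0.311, 3.12, 0.007]
force: [0.2, 5.5, -1.0]
width: 0.003
```

The near parallel holds about 5 N at a standstill. Backing off and moving to the far parallel's left end.

>>> drive_tool --increments '[{"grip": 1, "tx": 0.002, "ty": 0.01, "tz": 0, "turn": 0}, {"grip": 1, "tx": 0.006, "ty": 0.03, "tz": 0, "turn": 0}, {"grip": 1, "tx": 0.006, "ty": 0.04, "tz": 0, "turn": 0}, {"grip": 1, "tx": 0.03, "ty": 0.035, "tz": 0, "turn": 0}, {"grip": 1, "tx": 0.055, "ty": 0.03, "tz": 0, "turn": 0}, {"grip": 1, "tx": 0.076, "ty": 0.025, "tz": 0, "turn": 0}, {"grip": 1, "tx": 0.076, "ty": 0.02, "tz": 0, "turn": 0}, {"grip": 1, "tx": 0.0755, "ty": 0.016, "tz": 0, "turn": 0}, {"grip": 1, "tx": 0.0755, "ty": 0.014, "tz": 0, "turn": 0}, {"grip": 1, "tx": 0.0755, "ty": 0.013, "tz": 0, "turn": 0}, {"grip": 1, "tx": 0.0755, "ty": 0.013, "tz": 0, "turn": 0}]'

```text
clock: 23.65
position: [0.5608, 0.0915, 0.0343]
ee_rot: [0.311, 3.12, 0.007]
force: [0.3, 0.4, -0.2]
width: 0.004
```

>>> drive_tool --increments '[{"grip": 1, "tx": -0.0002, "ty": -0.001, "tz": 0, "turn": 0}, {"grip": 1, "tx": -0.0004, "ty": -0.002, "tz": 0, "turn": 0}, {"grip": 1, "tx": -0.0006, "ty": -0.003, "tz": 0, "turn": 0}, {"grip": 1, "tx": -0.0006, "ty": -0.003, "tz": 0, "turn": 0}]'

```text
clock: 24.05
position: [0.5606, 0.0902, 0.0343]
ee_rot: [0.311, 3.12, 0.007]
force: [-0.1, -0.0, -0.0]
width: 0.002
```

>>> drive_tool --increments '[{"grip": 1, "tx": -0.0002, "ty": -0.001, "tz": 0, "turn": 0}, {"grip": 1, "tx": -0.0004, "ty": -0.002, "tz": 0, "turn": 0}, {"grip": 1, "tx": -0.0004, "ty": -0.002, "tz": 0, "turn": 0}]'

```text
clock: 24.35
position: [0.5604, 0.0893, 0.0343]
ee_rot: [0.311, 3.12, 0.006]
force: [0.7, 0.5, -0.1]
width: 0.003
```

>>> drive_tool --increments '[{"grip": 1, "tx": -0.0002, "ty": -0.001, "tz": 0, "turn": 0}, {"grip": 1, "tx": -0.0003, "ty": -0.0018, "tz": 0, "turn": 0}, {"grip": 1, "tx": -0.0003, "ty": -0.0018, "tz": 0, "turn": 0}]'

```text
clock: 24.65
position: [0.5602, 0.0885, 0.0343]
ee_rot: [0.311, 3.12, 0.006]
force: [-0.9, -0.0, -0.4]
width: 0.001
```

>>> drive_tool --increments '[{"grip": 1, "tx": -0.0002, "ty": -0.001, "tz": 0, "turn": 0}, {"grip": 1, "tx": -0.0004, "ty": -0.002, "tz": 0, "turn": 0}, {"grip": 1, "tx": -0.0004, "ty": -0.002, "tz": 0, "turn": 0}]'

```text
clock: 24.95
position: [0.5601, 0.0876, 0.0343]
ee_rot: [0.312, 3.12, 0.006]
force: [-0.1, 0.0, 0.5]
width: 0.006
```

>>> drive_tool --increments '[{"grip": 1, "tx": -0.0002, "ty": -0.001, "tz": 0, "turn": 0}, {"grip": 1, "tx": -0.0003, "ty": -0.0018, "tz": 0, "turn": 0}, {"grip": 1, "tx": -0.0003, "ty": -0.0018, "tz": 0, "turn": 0}]'

```text
clock: 25.25
position: [0.56, 0.0868, 0.0343]
ee_rot: [0.312, 3.12, 0.006]
force: [0.5, -0.1, -0.7]
width: 0.004
```

>>> drive_tool --increments '[{"grip": 1, "tx": -0.0002, "ty": -0.001, "tz": 0, "turn": 0}, {"grip": 1, "tx": -0.0003, "ty": -0.0018, "tz": 0, "turn": 0}, {"grip": 1, "tx": -0.0003, "ty": -0.0018, "tz": 0, "turn": 0}]'

```text
clock: 25.55
position: [0.5598, 0.086, 0.0343]
ee_rot: [0.312, 3.12, 0.006]
force: [-0.5, 0.1, -0.6]
width: 0.005
```

>>> drive_tool --increments '[{"grip": 1, "tx": -0.0002, "ty": -0.001, "tz": 0, "turn": 0}, {"grip": 1, "tx": -0.0003, "ty": -0.0018, "tz": 0, "turn": 0}, {"grip": 1, "tx": -0.0003, "ty": -0.0018, "tz": 0, "turn": 0}]'

```text
clock: 25.85
position: [0.5598, 0.0857, 0.0343]
ee_rot: [0.311, 3.12, 0.007]
force: [0.3, 1.4, -1.0]
width: 0.006
```

>>> drive_tool --increments '[{"grip": 1, "tx": 0, "ty": -0.001, "tz": 0, "turn": 0}, {"grip": 1, "tx": 0, "ty": -0.0018, "tz": 0, "turn": 0}, {"grip": 1, "tx": 0, "ty": -0.0018, "tz": 0, "turn": 0}]'

```text
clock: 26.15
position: [0.5598, 0.0855, 0.0344]
ee_rot: [0.311, 3.12, 0.008]
force: [0.3, 3.6, -0.9]
width: 0.004
```

>>> drive_tool --increments '[{"grip": 1, "tx": 0, "ty": -0.0013, "tz": 0, "turn": 0}, {"grip": 1, "tx": 0, "ty": -0.0014, "tz": 0, "turn": 0}, {"grip": 1, "tx": 0, "ty": -0.0014, "tz": 0, "turn": 0}, {"grip": 1, "tx": 0, "ty": -0.0014, "tz": 0, "turn": 0}, {"grip": 1, "tx": 0, "ty": -0.0014, "tz": 0, "turn": 0}, {"grip": 1, "tx": 0, "ty": -0.0014, "tz": 0, "turn": 0}]'

```text
clock: 26.75
position: [0.5598, 0.0854, 0.0344]
ee_rot: [0.31, 3.12, 0.008]
force: [-0.1, 4.9, -0.7]
width: 0.004
```

Both parallels hold about 4–5 N without moving. Backing off, rising clear and taking a final look.

>>> drive_tool --increments '[{"grip": 1, "tx": 0.002, "ty": 0.01, "tz": 0, "turn": 0}, {"grip": 1, "tx": 0.006, "ty": 0.03, "tz": 0, "turn": 0}, {"grip": 1, "tx": 0.012, "ty": 0.06, "tz": 0.02, "turn": 0}, {"grip": 1, "tx": 0.012, "ty": 0.07, "tz": 0.1, "turn": 0}, {"grip": 1, "tx": 0.012, "ty": 0.08, "tz": 0.2, "turn": 0}, {"grip": 1, "tx": 0.012, "ty": 0.12, "tz": 0.3, "turn": 0}, {"grip": 1, "tx": 0.012, "ty": 0.2, "tz": 0.4, "turn": 0}, {"grip": 1, "tx": 0, "ty": 0.3, "tz": 0.45, "turn": 0}, {"grip": 1, "tx": -0.05, "ty": 0.35, "tz": 0.45, "turn": 0}, {"grip": 1, "tx": -0.1, "ty": 0.4, "tz": 0.45, "turn": 0}, {"grip": 1, "tx": -0.1, "ty": 0.4, "tz": 0.45, "turn": 0}, {"grip": 1, "tx": -0.1, "ty": 0.4, "tz": 0.45, "turn": 0}, {"grip": 1, "tx": -0.1, "ty": 0.4, "tz": 0.45, "turn": 0}]'

```text
clock: 28.05
position: [0.5205, 0.2448, 0.2147]
ee_rot: [0.312, 3.119, 0.008]
force: [0.9, 0.5, -0.6]
width: 0.003
```

Run:
```python
from lvl import *
np.set_printoptions(precision=4,suppress=True)
ss=np.mean([get_image('scene').astype(float) for _ in range(6)],0);tt=np.mean([get_image('top').astype(float) for _ in range(6)],0)
s=ss.astype(np.uint8)[:,:,::-1];t=tt.astype(np.uint8)[:,:,::-1];cv2.imwrite('pics/s6.png',s);cv2.imwrite('pics/t6.png',t)
gs=np.array([[248.0,174.4],[269.1,159.4],[279.3,167.5],[258.4,183.3]]);gt=np.array([[190+(x-416)/6,160+(y-300)/6] for x,y in((665,512),(472,480),(492,382),(680,415))])
cs=corners('pics/s6.png','scene',gs);ct=corners('pics/t6.png','top',gt)
X=np.array([tri(a,b)[0] for a,b in zip(ct,cs)]);print(X,'tilt',(X[1]+X[2]-X[0]-X[3])[2]/.16,'mean',X.mean(0))
f=lambda im,x,y,w,h,k:cv2.resize(im[y:y+h,x:x+w],(w*k,h*k),interpolation=cv2.INTER_CUBIC)
cv2.imwrite('pics/c6.png',np.hstack([f(s,215,90,160,130,3)[:, :480],f(t,180,135,64,78,5)]))
o=observe();print(o['clock'],o['position'],o['force'].round(1))
```

```text
[[ 0.5023 -0.0247  0.0835]
 [ 0.5191  0.0535  0.0841]
 [ 0.5591  0.0451  0.0843]
 [ 0.5422 -0.0322  0.0811]] tilt 0.02340403164938637 mean [0.5307 0.0104 0.0832]
28.65 [0.5198 0.2454 0.2143] [-0.7 -0.2  0.4]
```

View pics/c6.png

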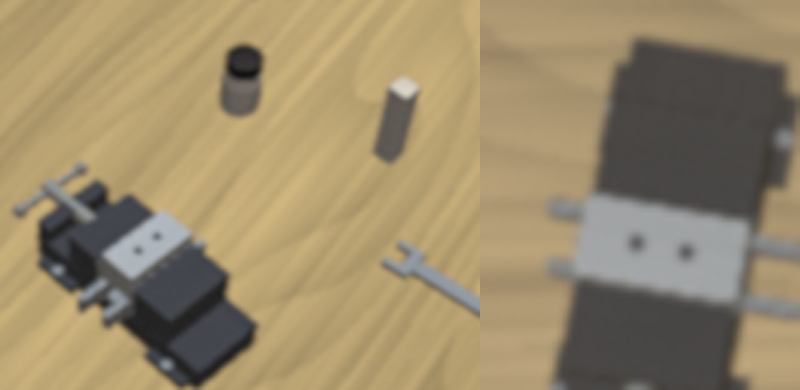

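The final picture shows the block low in the vise with its top at crop (147,245), and the drift upright at (398,120). The jar and wrench look untouched, and the parallel ends show on both sides as before. Handing in.

```bash
python3 -c "
from cell import *
print(sign_off())"
```

```text
the job is handed in; nothing more can be done
None
```

The job is done and handed in at about 29 s on the robot's clock, with nothing dropped or knocked over.

- **Pressing:** I pressed the block down slowly at its middle with the drift. It slid at about 6–7 N, levelled at about 10–11 N, then stiffened roughly as the sprung seat should. I finished at 25 N, so the press was at the top of your range; adding the drift's own weight it was nearly 26 N. There was also about 8 N of sideways force at the peak.
- **Drift:** I stood it upright on its original spot and let go. The final picture shows it still standing.
- **Feeling the parallels:** I pushed the left end of each with closed fingertips, the near one first. The near one held about 4–5.6 N and the far one about 3.6–4.9 N, with no more than 0.2 mm of movement. Both stayed in place.
- **Height and level:** The block's top is at about 83 mm, about 9.5 mm lower than at the start. The two tilt checks disagreed: comparing both cameras gave about +0.02 rad, and the scene camera alone gave between 0 and −0.04 rad. That is near the limit of what the pictures can show, so "level" rests mainly on the press force and on both parallels being held tight.

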